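# Put the jar tray in order and lid the jars

## Task

In the carton tray the tall jar and the squat jar stand in each other's cells: swap them, and stand every loose jar from the table upright in an empty cell, one to a cell. Once all the jars are in their cells, and not before, set one of the loose lids on each jar so that it sits fully seated and level; a lid may be left over. Leave the can, the bottle and the tape dispenser where they are.

Things in the scene. Friction and masses are not known exactly. Their poses are not given: they have to be found in the camera images.
- tray: Fixed low cardboard carton tray, 222 x 222 mm outside, 24 mm high, walls, floor and the cross-shaped divider 4 mm thick: four open square cells, 105 mm inside, at 109 mm pitch. Origin at the centre of its underside, on the table; x and y along its sides, z up.
- cell0 (a point): Centre of the floor of the tray's -x, +y cell (tray axes), 4 mm above the table. At the start one of the tall and the squat jar stands here.
- cell1 (a point): Centre of the floor of the tray's -x, -y cell (tray axes), 4 mm above the table. Empty at the start.
- cell2 (a point): Centre of the floor of the tray's +x, +y cell (tray axes), 4 mm above the table. Empty at the start.
- cell3 (a point): Centre of the floor of the tray's +x, -y cell (tray axes), 4 mm above the table. At the start one of the tall and the squat jar stands here.
- jar_tall: The tall jar: straight round open jar, brick-red with a paper label, 64 mm outside diameter, 150 mm high, wall 5 mm (mouth 54 mm), empty, about 0.15 to 0.4 kg. Origin at the centre of its underside, z up along its axis.
- jar_tall_rim (a point): Centre of the mouth of jar_tall, level with its rim, 150 mm above its underside.
- jar_squat: The squat jar: straight round open jar, brick-red with a paper label, 64 mm outside diameter, 75 mm high, wall 5 mm (mouth 54 mm), empty, about 0.15 to 0.4 kg. Origin at the centre of its underside, z up along its axis.
- jar_squat_rim (a point): Centre of the mouth of jar_squat, level with its rim, 75 mm above its underside.
- jar_a: A middle-height jar (may be absent), standing loose on the table at the start: straight round open jar, brick-red with a paper label, 64 mm outside diameter, 110 mm high, wall 5 mm (mouth 54 mm), empty, about 0.15 to 0.4 kg. Origin at the centre of its underside, z up along its axis.
- jar_a_rim (a point): Centre of the mouth of jar_a, level with its rim, 110 mm above its underside.
- jar_b: A middle-height jar (may be absent), standing loose on the table at the start: straight round open jar, brick-red with a paper label, 64 mm outside diameter, 110 mm high, wall 5 mm (mouth 54 mm), empty, about 0.15 to 0.4 kg. Origin at the centre of its underside, z up along its axis.
- jar_b_rim (a point): Centre of the mouth of jar_b, level with its rim, 110 mm above its underside.
- lid_1: Loose lid, fits any of the jars: brass disc 70 mm diameter, 6 mm thick, over a white plug 46 mm diameter and 10 mm deep that goes into the mouth, and an upright black knob 22 mm diameter, 40 mm high on top; 56 mm high in all, about 70 g. Lies knob up on the table at the start. Origin at the centre of the plug's underside (seated: 10 mm below the jar's rim), z up along the axis; the knob spans 16 to 56 mm above the origin.
- lid_2: Loose lid, fits any of the jars: brass disc 70 mm diameter, 6 mm thick, over a white plug 46 mm diameter and 10 mm deep that goes into the mouth, and an upright black knob 22 mm diameter, 40 mm high on top; 56 mm high in all, about 70 g. Lies knob up on the table at the start. Origin at the centre of the plug's underside (seated: 10 mm below the jar's rim), z up along the axis; the knob spans 16 to 56 mm above the origin.
- lid_3: Loose lid, fits any of the jars: brass disc 70 mm diameter, 6 mm thick, over a white plug 46 mm diameter and 10 mm deep that goes into the mouth, and an upright black knob 22 mm diameter, 40 mm high on top; 56 mm high in all, about 70 g. Lies knob up on the table at the start. Origin at the centre of the plug's underside (seated: 10 mm below the jar's rim), z up along the axis; the knob spans 16 to 56 mm above the origin.
- lid_4: Loose lid, fits any of the jars: brass disc 70 mm diameter, 6 mm thick, over a white plug 46 mm diameter and 10 mm deep that goes into the mouth, and an upright black knob 22 mm diameter, 40 mm high on top; 56 mm high in all, about 70 g. Lies knob up on the table at the start. Origin at the centre of the plug's underside (seated: 10 mm below the jar's rim), z up along the axis; the knob spans 16 to 56 mm above the origin.
- can: Bystander: food can 74 mm diameter, 110 mm high, origin at the centre of its underside.
- bottle: Bystander: bottle 70 mm diameter, 190 mm high, origin at the centre of its underside.
- tape: Bystander: desk tape dispenser, about 160 x 60 mm, 107 mm high, origin at the centre of its underside.
Mind the look-alikes: they are no part of the job. Leave any blue or turquoise look-alike of the lid_4 alone.

How it is judged:
On the way:
1. the tall and the squat jar have swapped cells and every loose jar stands in a cell, all still without lids (every lid's origin below 50 mm) ((horizontal distance between jar_tall and cell0 below 0.03 m or horizontal distance between jar_tall and cell3 below 0.03 m) and height (world z) of each of jar_tall, jar_squat, jar_a, jar_b below 0.01 m and angle between each of jar_tall, jar_squat, jar_a, jar_b's own z axis and vertical below 0.08 rad and (horizontal distance between jar_squat and cell0 below 0.03 m or horizontal distance between jar_squat and cell3 below 0.03 m) and distance of each of jar_tall, jar_squat from where it was at the start of the episode above 0.09 m and (horizontal distance between jar_a and cell1 below 0.03 m or horizontal distance between jar_a and cell2 below 0.03 m) and (horizontal distance between jar_b and cell1 below 0.03 m or horizontal distance between jar_b and cell2 below 0.03 m) and height (world z) of each of lid_1, lid_2, lid_3, lid_4 below 0.05 m), for 0.2 s.
At the end, for the whole second after the job is handed in: Tall and squat jar in each other's first cells, each loose jar in another cell: upright within 0.08 rad, on the tray floor, within 30 mm of the cell centre. On every jar a lid, within 6 mm of the rim centre, plug 10 +-2.5 mm into the mouth, level within 0.06 rad. All at rest ((horizontal distance between jar_tall and cell0 below 0.03 m or horizontal distance between jar_tall and cell3 below 0.03 m) and height (world z) of each of jar_tall, jar_squat, jar_a, jar_b below 0.01 m and angle between each of jar_tall, jar_squat, jar_a, jar_b's own z axis and vertical below 0.08 rad and (horizontal distance between jar_squat and cell0 below 0.03 m or horizontal distance between jar_squat and cell3 below 0.03 m) and distance of each of jar_tall, jar_squat from where it was at the start of the episode above 0.09 m and (horizontal distance between jar_a and cell1 below 0.03 m or horizontal distance between jar_a and cell2 below 0.03 m) and (horizontal distance between jar_b and cell1 below 0.03 m or horizontal distance between jar_b and cell2 below 0.03 m) and ((horizontal distance between lid_1 and jar_tall_rim below 0.006 m and z of lid_1 in the frame of jar_tall_rim between -0.0125 and -0.0075 m and angle between lid_1's own z axis and vertical below 0.06 rad) or (horizontal distance between lid_2 and jar_tall_rim below 0.006 m and z of lid_2 in the frame of jar_tall_rim between -0.0125 and -0.0075 m and angle between lid_2's own z axis and vertical below 0.06 rad) or (horizontal distance between lid_3 and jar_tall_rim below 0.006 m and z of lid_3 in the frame of jar_tall_rim between -0.0125 and -0.0075 m and angle between lid_3's own z axis and vertical below 0.06 rad) or (horizontal distance between lid_4 and jar_tall_rim below 0.006 m and z of lid_4 in the frame of jar_tall_rim between -0.0125 and -0.0075 m and angle between lid_4's own z axis and vertical below 0.06 rad)) and ((horizontal distance between lid_1 and jar_squat_rim below 0.006 m and z of lid_1 in the frame of jar_squat_rim between -0.0125 and -0.0075 m and angle between lid_1's own z axis and vertical below 0.06 rad) or (horizontal distance between lid_2 and jar_squat_rim below 0.006 m and z of lid_2 in the frame of jar_squat_rim between -0.0125 and -0.0075 m and angle between lid_2's own z axis and vertical below 0.06 rad) or (horizontal distance between lid_3 and jar_squat_rim below 0.006 m and z of lid_3 in the frame of jar_squat_rim between -0.0125 and -0.0075 m and angle between lid_3's own z axis and vertical below 0.06 rad) or (horizontal distance between lid_4 and jar_squat_rim below 0.006 m and z of lid_4 in the frame of jar_squat_rim between -0.0125 and -0.0075 m and angle between lid_4's own z axis and vertical below 0.06 rad)) and ((horizontal distance between lid_1 and jar_a_rim below 0.006 m and z of lid_1 in the frame of jar_a_rim between -0.0125 and -0.0075 m and angle between lid_1's own z axis and vertical below 0.06 rad) or (horizontal distance between lid_2 and jar_a_rim below 0.006 m and z of lid_2 in the frame of jar_a_rim between -0.0125 and -0.0075 m and angle between lid_2's own z axis and vertical below 0.06 rad) or (horizontal distance between lid_3 and jar_a_rim below 0.006 m and z of lid_3 in the frame of jar_a_rim between -0.0125 and -0.0075 m and angle between lid_3's own z axis and vertical below 0.06 rad) or (horizontal distance between lid_4 and jar_a_rim below 0.006 m and z of lid_4 in the frame of jar_a_rim between -0.0125 and -0.0075 m and angle between lid_4's own z axis and vertical below 0.06 rad)) and ((horizontal distance between lid_1 and jar_b_rim below 0.006 m and z of lid_1 in the frame of jar_b_rim between -0.0125 and -0.0075 m and angle between lid_1's own z axis and vertical below 0.06 rad) or (horizontal distance between lid_2 and jar_b_rim below 0.006 m and z of lid_2 in the frame of jar_b_rim between -0.0125 and -0.0075 m and angle between lid_2's own z axis and vertical below 0.06 rad) or (horizontal distance between lid_3 and jar_b_rim below 0.006 m and z of lid_3 in the frame of jar_b_rim between -0.0125 and -0.0075 m and angle between lid_3's own z axis and vertical below 0.06 rad) or (horizontal distance between lid_4 and jar_b_rim below 0.006 m and z of lid_4 in the frame of jar_b_rim between -0.0125 and -0.0075 m and angle between lid_4's own z axis and vertical below 0.06 rad)) and linear speed of each of jar_tall, jar_squat, jar_a, jar_b, lid_1, lid_2, lid_3, lid_4 below 0.02 m/s); the robot touches nothing.
It fails at once if the can is moved more than 30 mm (distance of can from where it was at the start of the episode above 0.03 m).
It fails at once if the bottle is moved more than 30 mm (distance of bottle from where it was at the start of the episode above 0.03 m).
It fails at once if the tape is moved more than 30 mm (distance of tape from where it was at the start of the episode above 0.03 m).
Of jar_a, jar_b only 1 to 2 are there at a start; the rules pass over those that are not, and their reading is None.
At some moment in a run one of jar_a, jar_b, lid_1, lid_2, lid_3, lid_4 may be knocked a few centimetres aside while the robot is not near it.
It also fails if it takes over 210 s, if anything falls off the work surface, if the arm or the gripper's body presses on something with over 40 N, if the wrist force passes 120 N, or if a joint passes its speed limit or range.

## Robot

A 7-joint arm with a two-finger parallel gripper is mounted at the origin on the work surface. World frame = base frame: x ahead of the robot, y to its left, z up, the work surface at z = 0. Lengths are in m, angles in rad, forces in N, time in s.
With the tool pointing down it reaches from about 0.4 to 0.85 m from the base axis. Payload 10.4 kg.
Tool frame: the origin (TCP) lies midway between the tips of the shut fingers; the grasp point (between the pads) lies 19 mm behind it; z points along the fingers, y is the line along which they close (so a half turn about z gives the same grasp; the last joint's range is limited). The gripper opens to 87 mm and grips with 3 to 60 N. Pads are 19 mm wide; open, the fingers measure 117 mm over their backs; the gripper's body (75 mm by 190 mm) begins 51 mm behind the grasp point.
Start: joints at [1.268, 0.332, -0.065, 1.46, 0.022, 1.35, -0.088], TCP at [0.173, -0.601, 0.223] pointing down, gripper open.
Joint ranges: [-2.6, 2.6], [-0.5, 2.12], [-1.47, 1.34], [0.16, 2.42], [-1.27, 4.41], [0.06, 2.06], [-2.6, 2.6]. Speed limits (rad/s): [2.22, 2.22, 2.79, 2.79, 3.14, 3.14, 3.14].

## Interface

Orientations are given as a unit quaternion [x, y, z, w].
In Python, from bench import r gives the robot as it stands.
- The arm moves only by the tool move_arm, never from a script. Its argument "targets" is a list of rows, each a list of 3 entries, a list of its own where there are three numbers: the shift along the tool's x, y, z in cm, then the turn, a rotation vector about the tool's x, y, z in rad, then the opening in per cent of the stroke, from 0 (shut) to 100 (fully open). In form: [[[x, y, z], [wx, wy, wz], gripper], ...]. A call has 1 to 20 rows; each row shifts and turns the commanded pose from where the row before left it, along the tool's axes as they then stand; what a row does not reach is not made up. A row lasts 1/8 s, in which the tool goes at most 62.5 mm and 10.7 degrees, less where a joint would pass 70% of its speed; a pose out of reach is approached as far as the arm can. A call with a gripper value outside its range is refused whole. The fingers move at their own pace and stop on an object; "grip_force" is the grip in N (left out, the last holds). Time passes only in rows, so rows that do not move let the fingers close. It gives the time, the measured TCP pose, the force, the opening and the grip force at its end, in the units of the state.
- r.read_state(): the state, without advancing time (a new reading comes with each control period).
- r.camera(name): name is "side" or "top" or "wrist"; returns a dict with "image" (420x560x3 uint8, blue, green, red), "vertical_fov" (degrees; the focal length in pixels is half the picture's height over the tangent of half this angle, whatever the lens; pixels are square), "cx", "cy" (the principal point, pixels), "cam_to_world" (4x4, takes a point from camera to world coordinates). Camera axes: x right, y down, z forward; pixel columns grow to the right and rows downward; lengths in m; the calibration is good to about 2 mm. A picture is of the moment at which its call begins. There is no depth.
- r.close_job(): hands the job in; it is judged then, once.
The state is a dict: "time": time; "joint_positions": joint angles; "joint_vel": joint speeds; "joint_torque": joint torques, N m; "ee_pos": TCP position; "eef_rot": TCP orientation; "ft_force": force on the tool from outside, world axes, zero at the start; "torque": the same for the moment, N m; "width": finger opening in m; "grip_force": force on a finger pad.
Only numpy, scipy, OpenCV 4.12 (cv2) and the standard library are available. Lean on these libraries where they do the work, as an engineer would, in place of code of your own. Each camera call takes 0.05 s, during which the arm holds its last target. There are 200 camera calls.

## Working session

There is one attempt and no reset: what is moved stays moved. The work goes in short steps, Python scripts to look and compute and a tool call to move; the robot and the scene stay as the last step left them, time stands still between calls to the robot, and variables do not carry over. Pictures are saved under pics/ and viewed, at most 14 in all, crops included, and the job is handed in when it is done.

Besides the shell and the picture viewer there is one more tool, called as name(argument=value, ...), one argument or row to a line, values as JSON. move_arm: Moves the arm, as the interface text tells. Its arguments: {"type":"object","properties":{"targets":{"type":"array"},"grip_force":{"type":"number"}},"required":["targets"]}

```bash
ls; mkdir -p pics
python3 - <<'E'
from bench import r
import cv2,numpy as np
s=r.read_state();print({k:np.round(v,3) for k,v in s.items()})
for n in("top","side","wrist"):
    c=r.camera(n);cv2.imwrite(f"pics/{n}0.png",c["image"]);print(n,c["vertical_fov"],c["cx"],c["cy"],np.round(c["cam_to_world"],4).tolist(), [k for k in c])
E
```

```text
pics
{'time': np.float64(0.0), 'joint_positions': array([ 1.268,  0.333, -0.065,  1.461,  0.022,  1.35 , -0.088]), 'joint_vel': array([ 0.001,  0.   ,  0.001,  0.002, -0.002,  0.001, -0.   ]), 'joint_torque': array([-0.0000e+00, -6.2325e+01,  2.4000e-02, -3.8990e+01, -6.1000e-02,
        4.0000e-02,  0.0000e+00]), 'ee_pos': array([ 0.172, -0.6  ,  0.222]), 'eef_rot': array([ 0.99 ,  0.139, -0.   , -0.001]), 'ft_force': array([-0.88 ,  0.113,  0.297]), 'torque': array([ 0.021,  0.044, -0.02 ]), 'grip_force': np.float64(0.0), 'width': np.float64(0.087)}
top 43.70564080144853 273.7564570630833 207.21385862784226 [[-0.025, -0.9889, 0.1463, 0.3584], [-0.9996, 0.0264, 0.008, -0.0294], [-0.0117, -0.146, -0.9892, 1.437], [0.0, 0.0, 0.0, 1.0]] ['image', 'vertical_fov', 'cx', 'cy', 'cam_to_world']
side 50.59861022716026 280.25936155805005 209.59695134772332 [[-0.9964, -0.0588, 0.0605, 0.5153], [-0.0842, 0.65, -0.7553, 0.832], [0.0051, -0.7577, -0.6526, 0.8409], [0.0, 0.0, 0.0, 1.0]] ['image', 'vertical_fov', 'cx', 'cy', 'cam_to_world']
wrist 71.07637804574644 277.08030288516113 210.83751418859842 [[0.2768, -0.9298, -0.2428, 0.2379], [-0.9609, -0.2682, -0.0684, -0.5813], [-0.0015, 0.2522, -0.9677, 0.3825], [0.0, 0.0, 0.0, 1.0]] ['image', 'vertical_fov', 'cx', 'cy', 'cam_to_world']
```

View pics/top0.png

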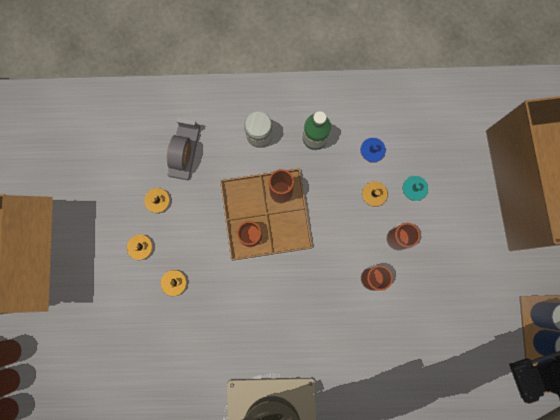

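View pics/side0.png

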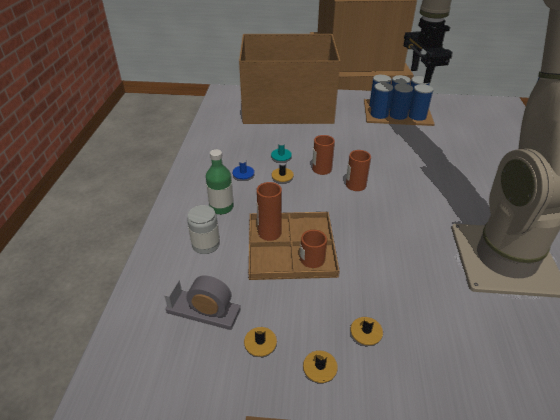

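The top view shows the tall jar at (281,185) and the squat one at (249,234), in opposite cells. The loose jars are at (406,236) and (378,278). The brass lids are at (158,200), (141,247), (174,283) and (375,194); the blue (373,150) and turquoise (415,188) lids are look-alikes. The side view agrees.

```bash
cat > h.py <<'E'
from bench import r
import cv2,numpy as np
from scipy.spatial.transform import Rotation as R
def cast(c,u,v,z):
    f=c["image"].shape[0]/2/np.tan(np.radians(c["vertical_fov"])/2);T=np.array(c["cam_to_world"])
    d=T[:3,:3]@np.array([(u-c["cx"])/f,(v-c["cy"])/f,1]);p=T[:3,3]
    return p+d*(z-p[2])/d[2]
def mask(c,kind):
    h=cv2.cvtColor(c["image"],cv2.COLOR_BGR2HSV)
    lo,hi={"lid":((18,150,90),(32,255,255)),"jar":((0,120,40),(10,255,255)),"tray":((9,60,60),(20,200,255))}[kind]
    m=cv2.inRange(h,lo,hi)
    return cv2.morphologyEx(m,cv2.MORPH_CLOSE,np.ones((5,5)))
def blobs(c,kind,amin=150):
    cs,_=cv2.findContours(mask(c,kind),cv2.RETR_EXTERNAL,cv2.CHAIN_APPROX_NONE)
    out=[]
    for k in cs:
        k=cv2.convexHull(k);a=cv2.contourArea(k)
        if a<amin: continue
        m=cv2.moments(k);out.append((m["m10"]/m["m00"],m["m01"]/m["m00"],a,k))
    return out
def rel(p):  # shift in tool axes (cm) from TCP to p, and tool yaw
    s=r.read_state();q=R.from_quat(s["eef_rot"])
    return np.round(q.inv().apply(np.array(p)-s["ee_pos"])*100,2)
def st():
    s=r.read_state();print("t",round(float(s["time"]),1),"tcp",np.round(s["ee_pos"],4),"q",np.round(s["eef_rot"],3),"w",round(float(s["width"]),4),"F",np.round(s["ft_force"],1),"g",round(float(s["grip_force"]),1))
E
python3 - <<'E'
from h import *
c=r.camera("top");st()
for k in("jar","lid","tray"):
    for u,v,a,h in blobs(c,k): print(k,round(u),round(v),a,*[np.round(cast(c,u,v,z)[:2],3) for z in ((.016,) if k=="lid" else (.024,.0375,.055,.079))])
t=[b for b in blobs(c,"tray") if 200<b[0]<320 and 150<b[1]<260]
for b in t:
    box=cv2.boxPoints(cv2.minAreaRect(b[3]));print([np.round(cast(c,*p,.024)[:2],3) for p in box])
E
```

```text
t 0.2 tcp [ 0.1725 -0.6005  0.2221] q [ 0.99   0.139 -0.    -0.   ] w 0.0869 F [-0.2  0.3  0.2] g 0.0
jar 9 379 1449.0 [0.133 0.685] [0.135 0.679] [0.138 0.67 ] [0.141 0.658]
jar 377 278 559.0 [ 0.37  -0.289] [ 0.37  -0.287] [ 0.369 -0.283] [ 0.369 -0.279]
jar 406 234 488.5 [ 0.484 -0.373] [ 0.482 -0.37 ] [ 0.481 -0.366] [ 0.479 -0.36 ]
jar 249 233 459.5 [0.498 0.05 ] [0.497 0.05 ] [0.495 0.049] [0.493 0.047]
jar 281 185 622.5 [ 0.628 -0.039] [ 0.626 -0.039] [ 0.622 -0.039] [ 0.618 -0.039]
lid 173 282 465.0 [0.371 0.258]
lid 139 247 452.5 [0.47  0.351]
lid 157 200 432.5 [0.597 0.304]
lid 374 194 431.0 [ 0.599 -0.296]
tray 272 399 3388.5 [ 0.066 -0.001] [ 0.069 -0.001] [ 0.072 -0.002] [ 0.077 -0.002]
tray 539 324 2127.0 [ 0.238 -0.706] [ 0.24 -0.7 ] [ 0.241 -0.692] [ 0.243 -0.68 ]
tray 173 283 528.5 [0.371 0.256] [0.371 0.254] [0.37 0.25] [0.37  0.245]
tray 377 277 587.5 [ 0.371 -0.288] [ 0.37  -0.286] [ 0.37  -0.283] [ 0.37  -0.278]
tray 139 247 518.5 [0.469 0.349] [0.468 0.345] [0.467 0.341] [0.465 0.334]
tray 403 236 633.5 [ 0.479 -0.365] [ 0.478 -0.362] [ 0.477 -0.358] [ 0.475 -0.352]
tray 25 253 5880.0 [0.461 0.659] [0.46  0.652] [0.458 0.644] [0.457 0.632]
tray 157 200 493.5 [0.596 0.302] [0.594 0.299] [0.591 0.295] [0.587 0.29 ]
tray 374 193 494.0 [ 0.598 -0.294] [ 0.596 -0.291] [ 0.593 -0.288] [ 0.589 -0.284]
tray 266 213 6665.5 [0.551 0.005] [0.549 0.004] [0.547 0.004] [0.543 0.003]
tray 528 172 8929.5 [ 0.646 -0.718] [ 0.643 -0.711] [ 0.64  -0.702] [ 0.635 -0.691]
[array([0.652, 0.133]), array([ 0.681, -0.093]), array([ 0.455, -0.12 ]), array([0.427, 0.101])]
```

move_arm(
  targets=[
    [[0, 0, -3], [0, 0, 0.1], 100],
    [[0, 0, -3], [0, 0, 0.1], 100],
    [[0, 0, -3], [0, 0, 0.08], 100],
    [[0, 0, 0], [0, 0, 0], 100],
  ],
)

```text
time: 0.7
ee_pos: [0.173, -0.6015, 0.315]
eef_rot: [1.0, -0.0, 0.001, 0.002]
ft_force: [0.3, 0.7, -0.6]
width: 0.0873
grip_force: 0.0
```

move_arm(
  targets=[
    [[3.44, -4.32, 0], [0, 0, 0], 100],
    [[3.44, -4.32, 0], [0, 0, 0], 100],
    [[3.44, -4.32, 0], [0, 0, 0], 100],
    [[3.44, -4.32, 0], [0, 0, 0], 100],
    [[3.44, -4.32, 0], [0, 0, 0], 100],
    [[3.44, -4.32, 0], [0, 0, 0], 100],
    [[3.44, -4.32, 0], [0, 0, 0], 100],
    [[3.44, -4.32, 0], [0, 0, 0], 100],
    [[3.44, -4.32, 0], [0, 0, 0], 100],
    [[3.44, -4.32, 0], [0, 0, 0], 100],
    [[3.44, -4.32, 0], [0, 0, 0], 100],
    [[3.44, -4.32, 0], [0, 0, 0], 100],
    [[3.44, -4.32, 0], [0, 0, 0], 100],
    [[0, 0, 0], [0, 0, 0], 100],
    [[0, 0, 0], [0, 0, 0], 100],
  ],
)

```text
time: 2.58
ee_pos: [0.6196, -0.0395, 0.3115]
eef_rot: [1.0, 0.0, -0.001, 0.0]
ft_force: [0.3, -0.8, 0.1]
width: 0.0872
grip_force: 0.0
```

Run:
```python
from h import *
st();c=r.camera("wrist");cv2.imwrite("pics/w1.png",c["image"]);print(np.round(c["cam_to_world"],3).tolist())
for u,v,a,h in blobs(c,"jar",800): print(round(u),round(v),a,*[np.round(cast(c,u,v,z)[:2],3) for z in (.041,.079,.154)])
```

```text
t 2.6 tcp [ 0.6196 -0.0395  0.3115] q [ 1.     0.    -0.001  0.   ] w 0.0872 F [ 0.3 -0.8  0.1] g 0.0
[[0.001, -0.967, -0.254, 0.688], [-1.0, -0.001, -0.0, -0.039], [0.0, 0.254, -0.967, 0.472], [0.0, 0.0, 0.0, 1.0]]
225 249 810.0 [0.513 0.043] [0.528 0.035] [0.559 0.021]
277 199 2514.5 [ 0.592 -0.039] [ 0.601 -0.039] [ 0.617 -0.039]
```

View pics/w1.png

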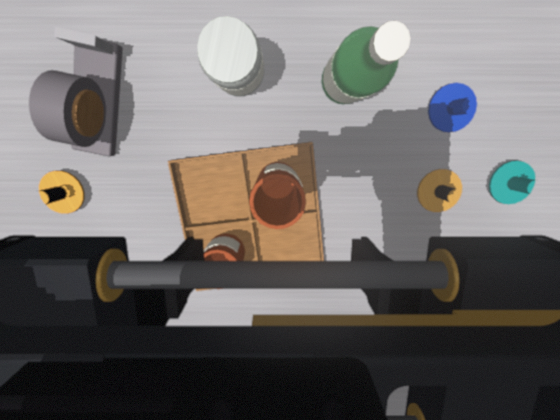

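move_arm(
  targets=[
    [[-0.4, 0, 5], [0, 0, 0], 100],
    [[0, 0, 5], [0, 0, 0], 100],
    [[0, 0, 5], [0, 0, 0], 100],
    [[0, 0, 3.2], [0, 0, 0], 100],
    [[0, 0, 1.9], [0, 0, 0], 100],
    [[0, 0, 0], [0, 0, 0], 100],
    [[0, 0, 0], [0, 0, 0], 40],
    [[0, 0, 0], [0, 0, 0], 40],
    [[0, 0, 0], [0, 0, 0], 40],
    [[0, 0, 0], [0, 0, 0], 40],
    [[0, 0, 0], [0, 0, 0], 40],
    [[0, 0, 0], [0, 0, 0], 40],
  ],
  grip_force=25,
)

```text
time: 4.12
ee_pos: [0.6164, -0.0393, 0.1123]
eef_rot: [1.0, -0.0, 0.001, 0.0]
ft_force: [0.2, -1.2, 5.9]
width: 0.0625
grip_force: 24.9
```

move_arm(
  targets=[
    [[0, 0, -4], [0, 0, 0], 40],
    [[0, 0, -4], [0, 0, 0], 40],
    [[0, 0, -4], [0, 0, 0], 40],
    [[-2.27, -4.17, 0], [0, 0, 0], 40],
    [[-2.27, -4.17, 0], [0, 0, 0], 40],
    [[-2.27, -4.17, 0], [0, 0, 0], 40],
    [[-2.27, -4.17, 0], [0, 0, 0], 40],
    [[-2.27, -4.17, 0], [0, 0, 0], 40],
    [[-2.27, -4.17, 0], [0, 0, 0], 40],
    [[0, 0, 0], [0, 0, 0], 40],
    [[0, 0, 4], [0, 0, 0], 40],
    [[0, 0, 4], [0, 0, 0], 40],
    [[0, 0, 2.5], [0, 0, 0], 40],
    [[0, 0, 1], [0, 0, 0], 40],
    [[0, 0, 0.8], [0, 0, 0], 40],
    [[0, 0, 0], [0, 0, 0], 40],
  ],
)

```text
time: 6.12
ee_pos: [0.4803, 0.211, 0.109]
eef_rot: [1.0, -0.0, 0.0, -0.0]
ft_force: [-0.3, 0.3, -3.1]
width: 0.0627
grip_force: 24.9
```

move_arm(
  targets=[
    [[0, 0, 0], [0, 0, 0], 100],
    [[0, 0, 0], [0, 0, 0], 100],
    [[0, 0, 0], [0, 0, 0], 100],
    [[0, 0, -3], [0, 0, 0], 100],
    [[0, 0, -6], [0, 0, 0], 100],
    [[0, 0, -6], [0, 0, 0], 100],
    [[0.5, 5.3, 0], [0, 0, 0], 100],
    [[0.5, 5.4, 0], [0, 0, 0], 100],
    [[0.5, 5.4, 0], [0, 0, 0], 100],
    [[0, 0, 0], [0, 0, 0], 100],
    [[0, 0, 0], [0, 0, 0], 100],
  ],
)

```text
time: 7.5
ee_pos: [0.4947, 0.0507, 0.2587]
eef_rot: [1.0, 0.0, 0.0, -0.0]
ft_force: [0.4, 0.9, 0.3]
width: 0.087
grip_force: 0.0
```

Run:
```python
from h import *
st();c=r.camera("wrist");cv2.imwrite("pics/w2.png",c["image"])
for u,v,a,h in blobs(c,"jar",800): print(round(u),round(v),a,cv2.boundingRect(h),*[np.round(cast(c,u,v,z)[:2],3) for z in (.041,.079,.15)])
c=r.camera("top")
for u,v,a,h in blobs(c,"jar"): print("top",round(u),round(v),a,*[np.round(cast(c,u,v,z)[:2],3) for z in (.041,.055,.079)])
```

```text
t 7.5 tcp [0.4947 0.0507 0.2587] q [ 1.  0.  0. -0.] w 0.087 F [0.4 0.9 0.3] g 0.0
132 212 5320.5 (79, 175, 109, 77) [0.463 0.244] [0.473 0.225] [0.492 0.188]
280 192 2126.5 (254, 166, 53, 53) [0.489 0.048] [0.497 0.048] [0.51  0.049]
top 9 379 1451.5 [0.135 0.677] [0.137 0.67 ] [0.141 0.657]
top 377 278 564.0 [ 0.37  -0.286] [ 0.369 -0.283] [ 0.369 -0.279]
top 184 240 634.0 [0.482 0.224] [0.481 0.221] [0.479 0.217]
top 406 234 494.0 [ 0.482 -0.368] [ 0.481 -0.365] [ 0.479 -0.359]
```

View pics/w2.png

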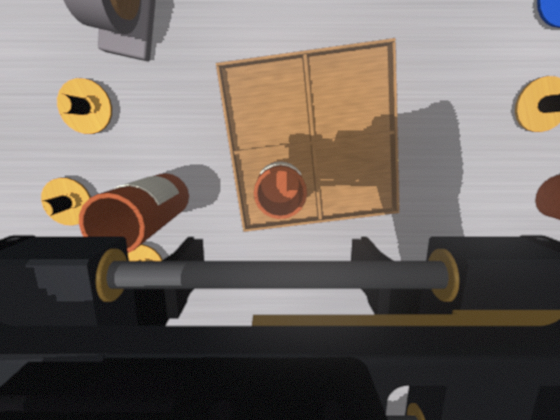

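move_arm(
  targets=[
    [[0.2, 0.25, 5], [0, 0, 0], 100],
    [[0, 0, 6], [0, 0, 0], 100],
    [[0, 0, 6], [0, 0, 0], 100],
    [[0, 0, 3.2], [0, 0, 0], 100],
    [[0, 0, 2], [0, 0, 0], 100],
    [[0, 0, 0], [0, 0, 0], 100],
    [[0, 0, 0], [0, 0, 0], 40],
    [[0, 0, 0], [0, 0, 0], 40],
    [[0, 0, 0], [0, 0, 0], 40],
    [[0, 0, 0], [0, 0, 0], 40],
    [[0, 0, 0], [0, 0, 0], 40],
    [[0, 0, 0], [0, 0, 0], 40],
  ],
)

```text
time: 9.1
ee_pos: [0.4973, 0.0475, 0.0373]
eef_rot: [1.0, -0.0, 0.001, 0.0]
ft_force: [-0.4, -0.3, 6.7]
width: 0.0642
grip_force: 25.0
```

Run:
```python
from h import *
st()
import types
c=r.camera("wrist");T=np.array(c["cam_to_world"]);s=r.read_state();T[:3,3]+=np.array([.4947,.0507,.2587])-s["ee_pos"];c["cam_to_world"]=T
P=np.array([cast(c,u,v,.024)[:2] for u,v in((218,64),(396,40),(398,212),(244,231))]);print(P.round(3),P.mean(0).round(4))
e=(P[0]-P[1]+P[3]-P[2]);print("yaw",np.arctan2(-e[0],e[1]));
ctr=P.mean(0);ey=e/np.linalg.norm(e);ex=np.array([ey[1],-ey[0]])
for a in(-1,1):
  for b in(1,-1):print(a,b,(ctr+.0545*(a*ex+b*ey)).round(4))
```

```text
t 9.1 tcp [0.4973 0.0475 0.0373] q [ 1.    -0.     0.001  0.   ] w 0.0642 F [-0.4 -0.3  6.7] g 25.0
[[ 0.646  0.124]
 [ 0.673 -0.093]
 [ 0.458 -0.117]
 [ 0.43   0.098]] [0.5521 0.003 ]
yaw 0.12560950715663807
-1 1 [0.4912 0.0502]
-1 -1 [ 0.5048 -0.0579]
1 1 [0.5993 0.0639]
1 -1 [ 0.613  -0.0443]
```

move_arm(
  targets=[
    [[0, 0, -3], [0, 0, 0], 40],
    [[0, 0, -3], [0, 0, 0], 40],
    [[3.9, 3.0, 0], [0, 0, 0], 40],
    [[3.9, 3.0, 0], [0, 0, 0], 40],
    [[3.9, 3.05, 0], [0, 0, 0], 40],
    [[0, 0, 0], [0, 0, 0], 40],
    [[0, 0, 3], [0, 0, 0], 40],
    [[0, 0, 2], [0, 0, 0], 40],
    [[0, 0, 0.8], [0, 0, 0], 40],
    [[0, 0, 0], [0, 0, 0], 40],
    [[0, 0, 0], [0, 0, 0], 100],
    [[0, 0, 0], [0, 0, 0], 100],
    [[0, 0, 0], [0, 0, 0], 100],
    [[0, 0, -4], [0, 0, 0], 100],
    [[0, 0, -6], [0, 0, 0], 100],
    [[0, 0, -6], [0, 0, 0], 100],
  ],
)

```text
time: 11.15
ee_pos: [0.6135, -0.043, 0.2005]
eef_rot: [1.0, -0.0, 0.0, -0.0]
ft_force: [1.3, 0.7, 0.5]
width: 0.0871
grip_force: 0.0
```

move_arm(
  targets=[
    [[-1.9, 4.6, -2], [0, 0, 0], 100],
    [[-1.9, 4.6, -2], [0, 0, 0], 100],
    [[-1.9, 4.6, -2], [0, 0, 0], 100],
    [[-1.9, 4.6, 0], [0, 0, 0], 100],
    [[-1.9, 4.6, 0], [0, 0, 0], 100],
    [[-1.9, 4.6, 0], [0, 0, 0], 100],
    [[-1.9, 4.7, 0], [0, 0, 0], 100],
    [[0, 0, 0], [0, 0, 0], 100],
    [[0, 0, 0], [0, 0, 0], 100],
  ],
)

```text
time: 12.28
ee_pos: [0.4811, -0.3653, 0.2587]
eef_rot: [1.0, 0.0, 0.0, -0.0]
ft_force: [1.2, -0.4, 0.7]
width: 0.0868
grip_force: 0.0
```

Run:
```python
from h import *
st();c=r.camera("wrist");cv2.imwrite("pics/w3.png",c["image"])
for u,v,a,h in blobs(c,"jar",800): print(round(u),round(v),a,cv2.boundingRect(h),*[np.round(cast(c,u,v,z)[:2],3) for z in (.11,)])
```

```text
t 12.3 tcp [ 0.4811 -0.3653  0.2587] q [ 1.  0.  0. -0.] w 0.0868 F [ 1.2 -0.4  0.7] g 0.0
209 300 910.0 (185, 289, 48, 25) [ 0.36  -0.284]
269 202 2375.0 (241, 176, 56, 54) [ 0.478 -0.356]
25 83 2575.5 (0, 51, 57, 59) [ 0.597 -0.118]
```

View pics/w3.png

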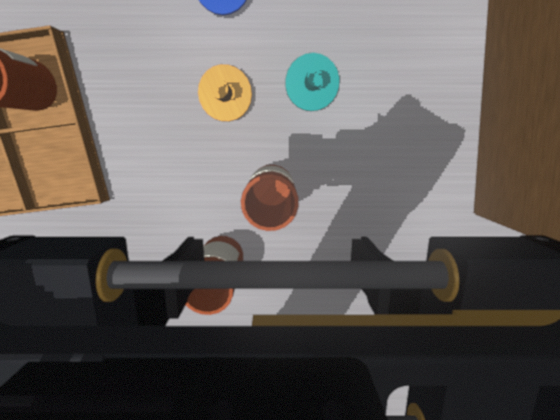

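move_arm(
  targets=[
    [[-0.3, -0.8, 4], [0, 0, 0], 100],
    [[0, 0, 5], [0, 0, 0], 100],
    [[0, 0, 5], [0, 0, 0], 100],
    [[0, 0, 3.2], [0, 0, 0], 100],
    [[0, 0, 2], [0, 0, 0], 100],
    [[0, 0, 0], [0, 0, 0], 100],
    [[0, 0, 0], [0, 0, 0], 40],
    [[0, 0, 0], [0, 0, 0], 40],
    [[0, 0, 0], [0, 0, 0], 40],
    [[0, 0, 0], [0, 0, 0], 40],
    [[0, 0, 0], [0, 0, 0], 40],
    [[0, 0, 0], [0, 0, 0], 40],
  ],
)

```text
time: 13.82
ee_pos: [0.4782, -0.3581, 0.0674]
eef_rot: [1.0, -0.0, 0.001, 0.0]
ft_force: [-1.1, 0.6, 6.1]
width: 0.0646
grip_force: 24.9
```

move_arm(
  targets=[
    [[0, 0, -4], [0, 0, 0], 40],
    [[0, 0, -4], [0, 0, 0], 40],
    [[0, 0, -4], [0, 0, 0], 40],
    [[1.36, -4.7, 0], [0, 0, 0], 40],
    [[1.36, -4.7, 0], [0, 0, 0], 40],
    [[1.36, -4.7, 0], [0, 0, 0], 40],
    [[1.36, -4.7, 0], [0, 0, 0], 40],
    [[1.36, -4.7, 0], [0, 0, 0], 40],
    [[1.36, -4.7, 0], [0, 0, 0], 40],
    [[1.36, -4.7, 0], [0, 0, 0], 40],
    [[1.36, -4.7, 0], [0, 0, 0], 40],
    [[1.36, -4.7, 0], [0, 0, 0], 40],
    [[0, 0, 0], [0, 0, 0], 40],
    [[0, 0, 4], [0, 0, 0], 40],
    [[0, 0, 4], [0, 0, 0], 40],
    [[0, 0, 2.3], [0, 0, 0], 40],
    [[0, 0, 1.2], [0, 0, 0], 40],
    [[0, 0, 0], [0, 0, 0], 40],
  ],
)

```text
time: 16.08
ee_pos: [0.6002, 0.0645, 0.0716]
eef_rot: [1.0, -0.0, -0.0, 0.0]
ft_force: [-0.4, 0.4, -1.2]
width: 0.0647
grip_force: 25.0
```

move_arm(
  targets=[
    [[0, 0, 0], [0, 0, 0], 100],
    [[0, 0, 0], [0, 0, 0], 100],
    [[0, 0, 0], [0, 0, 0], 100],
    [[0, 0, -4], [0, 0, 0], 100],
    [[0, 0, -5], [0, 0, 0], 100],
    [[0, 0, -6], [0, 0, 0], 100],
    [[-2.89, 4.33, -1.5], [0, 0, 0], 100],
    [[-2.89, 4.33, -1.5], [0, 0, 0], 100],
    [[-2.89, 4.33, 0], [0, 0, 0], 100],
    [[-2.89, 4.33, 0], [0, 0, 0], 100],
    [[-2.89, 4.33, 0], [0, 0, 0], 100],
    [[-2.89, 4.33, 0], [0, 0, 0], 100],
    [[-2.89, 4.33, 0], [0, 0, 0], 100],
    [[-2.89, 4.33, 0], [0, 0, 0], 100],
    [[0, 0, 0], [0, 0, 0], 100],
    [[0, 0, 0], [0, 0, 0], 100],
  ],
)

```text
time: 18.08
ee_pos: [0.3693, -0.2809, 0.2518]
eef_rot: [1.0, 0.0, 0.0, 0.0]
ft_force: [0.6, -0.4, 0.4]
width: 0.087
grip_force: 0.0
```

Run:
```python
from h import *
st();c=r.camera("wrist");cv2.imwrite("pics/w4.png",c["image"])
for u,v,a,h in blobs(c,"jar",800): print(round(u),round(v),a,cv2.boundingRect(h),*[np.round(cast(c,u,v,z)[:2],3) for z in (.11,)])
```

```text
t 18.1 tcp [ 0.3693 -0.2809  0.2518] q [1. 0. 0. 0.] w 0.087 F [ 0.6 -0.4  0.4] g 0.0
277 199 2480.0 (249, 171, 57, 56) [ 0.372 -0.281]
```

move_arm(
  targets=[
    [[0, 0, 4], [0, 0, 0], 100],
    [[0, 0, 5], [0, 0, 0], 100],
    [[0, 0, 5], [0, 0, 0], 100],
    [[0, 0, 2.5], [0, 0, 0], 100],
    [[0, 0, 2], [0, 0, 0], 100],
    [[0, 0, 0], [0, 0, 0], 100],
    [[0, 0, 0], [0, 0, 0], 40],
    [[0, 0, 0], [0, 0, 0], 40],
    [[0, 0, 0], [0, 0, 0], 40],
    [[0, 0, 0], [0, 0, 0], 40],
    [[0, 0, 0], [0, 0, 0], 40],
    [[0, 0, 0], [0, 0, 0], 40],
  ],
)

```text
time: 19.62
ee_pos: [0.3693, -0.2815, 0.0671]
eef_rot: [1.0, -0.0, 0.0, 0.0]
ft_force: [-0.5, 1.1, 5.7]
width: 0.0636
grip_force: 25.0
```

move_arm(
  targets=[
    [[0, 0, -4], [0, 0, 0], 40],
    [[0, 0, -4], [0, 0, 0], 40],
    [[2.27, -3.74, 0], [0, 0, 0], 40],
    [[2.27, -3.74, 0], [0, 0, 0], 40],
    [[2.27, -3.74, 0], [0, 0, 0], 40],
    [[2.27, -3.74, 0], [0, 0, 0], 40],
    [[2.27, -3.74, 0], [0, 0, 0], 40],
    [[2.27, -3.74, 0], [0, 0, 0], 40],
    [[0, 0, 0], [0, 0, 0], 40],
    [[0, 0, 4], [0, 0, 0], 40],
    [[0, 0, 2.4], [0, 0, 0], 40],
    [[0, 0, 1.2], [0, 0, 0], 40],
    [[0, 0, 0], [0, 0, 0], 40],
  ],
)

```text
time: 21.25
ee_pos: [0.5049, -0.0576, 0.0705]
eef_rot: [1.0, -0.0, -0.0, 0.0]
ft_force: [0.2, -0.1, -2.3]
width: 0.0633
grip_force: 25.0
```

Run:
```python
from h import *
st();c=r.camera("top");cv2.imwrite("pics/t2.png",c["image"])
for k in("jar","lid"):
  for u,v,a,h in blobs(c,k): print(k,round(u),round(v),a,*[np.round(cast(c,u,v,z)[:2],3) for z in ((.016,)if k=="lid" else(.0415,.055,.075))])
```

```text
t 21.2 tcp [ 0.5049 -0.0576  0.0705] q [ 1. -0. -0.  0.] w 0.0633 F [ 0.2 -0.1 -2.3] g 25.0
jar 9 379 1449.5 [0.135 0.676] [0.137 0.67 ] [0.141 0.66 ]
jar 185 240 650.5 [0.482 0.223] [0.481 0.22 ] [0.479 0.216]
jar 242 194 548.5 [0.604 0.068] [0.602 0.067] [0.598 0.066]
jar 282 182 166.0 [ 0.633 -0.042] [ 0.63  -0.042] [ 0.626 -0.042]
lid 173 282 464.5 [0.371 0.258]
lid 139 247 454.5 [0.47  0.351]
lid 157 200 431.5 [0.597 0.304]
lid 374 194 431.5 [ 0.599 -0.296]
```

move_arm(
  targets=[
    [[0, 0, 0], [0, 0, 0], 100],
    [[0, 0, 0], [0, 0, 0], 100],
    [[0, 0, 0], [0, 0, 0], 100],
    [[0, 0, -5], [0, 0, 0], 100],
    [[0, 0, -6], [0, 0, 0], 100],
    [[0, 0, -6], [0, 0, 0], 100],
    [[-0.5, -5.4, 0], [0, 0, 0], 100],
    [[-0.5, -5.4, 0], [0, 0, 0], 100],
    [[-0.5, -5.4, 0], [0, 0, 0], 100],
    [[-0.5, -5.4, 0], [0, 0, 0], 100],
    [[-0.5, -5.3, 0], [0, 0, 0], 100],
    [[0, 0, 0], [0, 0, 0], 100],
    [[0, 0, 5], [0, 0, 0], 100],
    [[0, 0, 5], [0, 0, 0], 100],
    [[0, 0, 3.1], [0, 0, 0], 100],
    [[0, 0, 0], [0, 0, 0], 40],
    [[0, 0, 0], [0, 0, 0], 40],
    [[0, 0, 0], [0, 0, 0], 40],
    [[0, 0, 0], [0, 0, 0], 40],
    [[0, 0, 0], [0, 0, 0], 40],
  ],
)

```text
time: 23.8
ee_pos: [0.4813, 0.212, 0.111]
eef_rot: [1.0, -0.0, 0.001, -0.0]
ft_force: [-0.2, -1.1, 7.3]
width: 0.0624
grip_force: 24.9
```

move_arm(
  targets=[
    [[0, 0, -4], [0, 0, 0], 40],
    [[0, 0, -4], [0, 0, 0], 40],
    [[0.25, 4.05, 0], [0, 0, 0], 40],
    [[0.25, 4.05, 0], [0, 0, 0], 40],
    [[0.3, 4.05, 0], [0, 0, 0], 40],
    [[0.3, 4.05, 0], [0, 0, 0], 40],
    [[0, 0, 0], [0, 0, 0], 40],
    [[0, 0, 4], [0, 0, 0], 40],
    [[0, 0, 2.4], [0, 0, 0], 40],
    [[0, 0, 1.2], [0, 0, 0], 40],
    [[0, 0, 0], [0, 0, 0], 40],
    [[0, 0, 0], [0, 0, 0], 90],
    [[0, 0, 0], [0, 0, 0], 90],
    [[0, 0, 0], [0, 0, 0], 90],
    [[0, 0, -3], [0, 0, 0], 90],
    [[0, 0, -6], [0, 0, 0], 90],
    [[0, 0, -6], [0, 0, 0], 90],
    [[0, 0, -2], [0, 0, 0], 90],
    [[0, 0, 0], [0, 0, 0], 90],
  ],
)

```text
time: 26.18
ee_pos: [0.4919, 0.0502, 0.285]
eef_rot: [1.0, -0.0, 0.002, 0.0]
ft_force: [-0.1, -0.5, -0.3]
width: 0.0783
grip_force: 0.0
```

Run:
```python
from h import *
st();c=r.camera("wrist");cv2.imwrite("pics/w5.png",c["image"])
c=r.camera("side");cv2.imwrite("pics/s5.png",c["image"][150:310,200:380].repeat(3,0).repeat(3,1))
c=r.camera("top")
for u,v,a,h in blobs(c,"lid"): print(round(u),round(v),a,np.round(cast(c,u,v,.016)[:2],3))
```

```text
t 26.2 tcp [0.4919 0.0502 0.285 ] q [ 1.    -0.     0.002  0.   ] w 0.0783 F [-0.1 -0.5 -0.3] g 0.0
173 282 463.5 [0.371 0.258]
139 247 453.0 [0.47  0.351]
157 200 432.5 [0.597 0.304]
374 194 430.5 [ 0.599 -0.295]
```

View pics/w5.png

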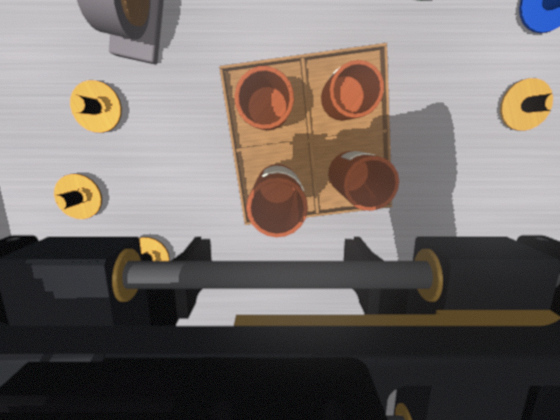

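View pics/s5.png

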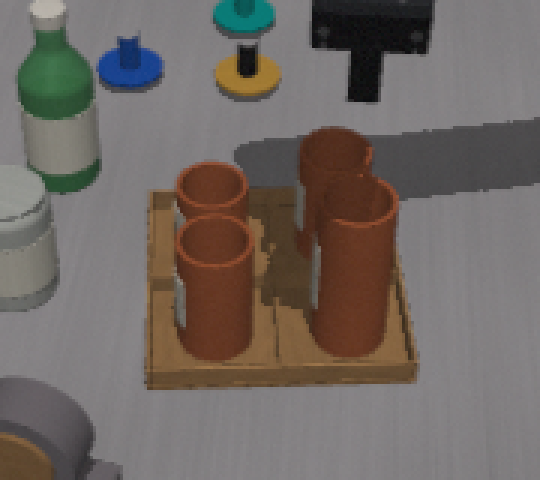

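Squat is now at the far right (355,90) and tall at the near left (278,205), with loose jars in the other two cells. All four stand upright. Next I'll fit the rim circles.

```bash
cat >> h.py <<'E'
from scipy.optimize import least_squares
def circ(c,h,z,rad,c0,half=True):
    """fit circle of known radius at height z to hull points on the side away from the camera's foot point"""
    P=np.array([cast(c,*p,z)[:2] for p in h.reshape(-1,2).astype(float)]);ctr=np.array(c0,float)
    if half:
        # resample hull polygon densely
        Q=np.vstack([np.linspace(P[i-1],P[i],6) for i in range(len(P))])
    else: Q=P
    foot=np.array(c["cam_to_world"])[:2,3]
    for _ in range(8):
        d=ctr-foot;d/=np.linalg.norm(d)
        K=Q if not half else Q[((Q-ctr)@d)>0.0]
        ctr=least_squares(lambda t:np.hypot(*(K-t).T)-rad,ctr,loss="soft_l1",f_scale=.001).x
    return ctr,np.std(np.hypot(*(K-ctr).T)-rad)
JARS={"squat":(.614,-.043,.079),"far":(.600,.065,.114),"near":(.505,-.057,.114),"tall":(.492,.050,.154)}
def findjars(c,names=JARS):
    B=blobs(c,"jar",700)
    for n in names:
        x,y,z=JARS[n]
        for u,v,a,h in B:
            p=cast(c,u,v,z-.03)[:2]
            if np.hypot(*(p-[x,y]))<.035:
                q,s=circ(c,h,z,.032,(x,y));print(n,q.round(4),"res",round(s*1000,1))
def lids(c,rad=.035,z=.016):
    for u,v,a,h in blobs(c,"lid",300):
        q,s=circ(c,h,z,rad,cast(c,u,v,z)[:2],True);print("lid",round(u),round(v),q.round(4),"res",round(s*1000,1))
E
python3 - <<'E'
from h import *
c=r.camera("wrist");findjars(c);lids(c)
c=r.camera("top");print("top");findjars(c);lids(c)
E
```

```text
squat [ 0.6109 -0.041 ] res 0.6
far [0.5967 0.0643] res 0.4
near [ 0.5066 -0.0542] res 0.5
tall [0.4895 0.0513] res 0.4
lid 496 317 [ 0.2896 -0.3903] res 6.1
lid 119 276 [0.3198 0.2796] res 3.4
lid 153 249 [0.4035 0.2273] res 10.3
lid 76 194 [0.4721 0.3448] res 1.2
lid 94 104 [0.5976 0.299 ] res 1.2
lid 534 99 [ 0.6012 -0.2909] res 2.0
top
lid 173 282 [0.3705 0.2552] res 1.0
lid 139 247 [0.4694 0.3483] res 1.0
lid 157 200 [0.5967 0.3018] res 1.3
lid 374 194 [ 0.5968 -0.2931] res 1.0
```

move_arm(
  targets=[
    [[4.5, 2, 0], [0, 0, 0], 90],
    [[4.5, 2, 0], [0, 0, 0], 90],
    [[0, 1.5, 0], [0, 0, 0], 90],
    [[0, 0, 0], [0, 0, 0], 90],
    [[0, 0, 0], [0, 0, 0], 90],
  ],
)

```text
time: 27.05
ee_pos: [0.5805, -0.0039, 0.2839]
eef_rot: [1.0, 0.0, 0.0, 0.0]
ft_force: [0.0, -0.3, -0.4]
width: 0.0784
grip_force: 0.0
```

Run:
```python
from h import *
st();c=r.camera("wrist");findjars(c);lids(c)
```

```text
t 27.1 tcp [ 0.5805 -0.0039  0.2839] q [1. 0. 0. 0.] w 0.0784 F [ 0.  -0.3 -0.4] g 0.0
squat [ 0.6138 -0.0412] res 0.6
far [0.5994 0.063 ] res 0.6
near [ 0.521  -0.0533] res 3.3
lid 492 317 [ 0.3379 -0.4302] res 6.8
lid 120 276 [0.4083 0.2264] res 4.1
lid 68 169 [0.5991 0.2986] res 1.2
```

move_arm(
  targets=[
    [[3.3, 3.9, 2], [0, 0, 0], 90],
    [[0, 0, 3.5], [0, 0, 0], 90],
    [[0, 0, 0], [0, 0, 0], 90],
    [[0, 0, 0], [0, 0, 0], 90],
  ],
)

```text
time: 27.6
ee_pos: [0.6143, -0.0428, 0.2305]
eef_rot: [1.0, 0.001, 0.001, 0.0]
ft_force: [-0.2, 0.2, 1.0]
width: 0.0785
grip_force: 0.0
```

Run:
```python
from h import *
st();findjars(r.camera("wrist"),["squat"])
```

```text
t 27.6 tcp [ 0.6143 -0.0428  0.2305] q [1.    0.001 0.001 0.   ] w 0.0785 F [-0.2  0.2  1. ] g 0.0
squat [ 0.6134 -0.0424] res 0.8
```

move_arm(
  targets=[
    [[-0.5, -3.6, -3.5], [0, 0, 0], 90],
    [[-0.4, -3.6, 0], [0, 0, 0], 90],
    [[-0.4, -3.5, 0], [0, 0, 0], 90],
    [[0, 0, 0], [0, 0, 0], 90],
    [[0, 0, 0], [0, 0, 0], 90],
  ],
)

```text
time: 28.28
ee_pos: [0.6014, 0.0627, 0.2647]
eef_rot: [1.0, -0.0, 0.001, 0.0]
ft_force: [1.0, -0.1, -0.0]
width: 0.0783
grip_force: 0.0
```

Run:
```python
from h import *
st();findjars(r.camera("wrist"),["far"])
```

```text
t 28.3 tcp [0.6014 0.0627 0.2647] q [ 1.    -0.     0.001  0.   ] w 0.0783 F [ 1.  -0.1 -0. ] g 0.0
far [0.6    0.0648] res 0.5
```

move_arm(
  targets=[
    [[-3.2, 4, 0], [0, 0, 0], 90],
    [[-3.2, 4, 0], [0, 0, 0], 90],
    [[-3.1, 4.2, 0], [0, 0, 0], 90],
    [[0, 0, 0], [0, 0, 0], 90],
    [[0, 0, 0], [0, 0, 0], 90],
  ],
)

```text
time: 28.95
ee_pos: [0.5064, -0.0594, 0.264]
eef_rot: [1.0, -0.001, 0.0, 0.0]
ft_force: [0.4, 1.5, -0.1]
width: 0.0782
grip_force: 0.0
```

Run:
```python
from h import *
st();findjars(r.camera("wrist"),["near"])
```

```text
t 28.9 tcp [ 0.5064 -0.0594  0.264 ] q [ 1.    -0.001  0.     0.   ] w 0.0782 F [ 0.4  1.5 -0.1] g 0.0
near [ 0.5076 -0.0571] res 0.6
```

move_arm(
  targets=[
    [[-0.4, -3.6, -4], [0, 0, 0], 90],
    [[-0.4, -3.6, 0], [0, 0, 0], 90],
    [[-0.5, -3.5, 0], [0, 0, 0], 90],
    [[0, 0, 0], [0, 0, 0], 90],
    [[0, 0, 0], [0, 0, 0], 90],
  ],
)

```text
time: 29.62
ee_pos: [0.4934, 0.0481, 0.3034]
eef_rot: [1.0, 0.0, -0.0, -0.0]
ft_force: [-0.7, -0.4, 0.0]
width: 0.078
grip_force: 0.0
```

Run:
```python
from h import *
st();findjars(r.camera("wrist"),["tall"]);print("top");lids(r.camera("top"))
```

```text
t 29.6 tcp [0.4934 0.0481 0.3034] q [ 1.  0. -0. -0.] w 0.078 F [-0.7 -0.4  0. ] g 0.0
tall [0.4895 0.0514] res 0.4
top
lid 173 282 [0.3705 0.2552] res 1.0
lid 139 247 [0.4695 0.3484] res 1.0
lid 157 200 [0.5967 0.3018] res 1.3
lid 374 194 [ 0.5974 -0.2929] res 1.0
```

move_arm(
  targets=[
    [[-2.46, -4.14, 0], [0, 0, 0], 70],
    [[-2.46, -4.14, 0], [0, 0, 0], 70],
    [[-2.46, -4.14, 2], [0, 0, 0], 70],
    [[-2.46, -4.14, 3], [0, 0, 0], 70],
    [[-2.46, -4.14, 3], [0, 0, 0], 70],
    [[0, 0, 5.7], [0, 0, 0], 70],
    [[0, 0, 0], [0, 0, 0], 70],
    [[0, 0, 0], [0, 0, 0], 70],
  ],
)

```text
time: 30.72
ee_pos: [0.3714, 0.2549, 0.1682]
eef_rot: [1.0, -0.001, 0.0, -0.0]
ft_force: [0.2, -0.2, 0.2]
width: 0.0611
grip_force: 0.0
```

Run:
```python
from h import *
st();c=r.camera("wrist");cv2.imwrite("pics/w6.png",c["image"]);lids(c)
```

```text
t 30.7 tcp [0.3714 0.2549 0.1682] q [ 1.    -0.001  0.    -0.   ] w 0.0611 F [ 0.2 -0.2  0.2] g 0.0
```

View pics/w6.png

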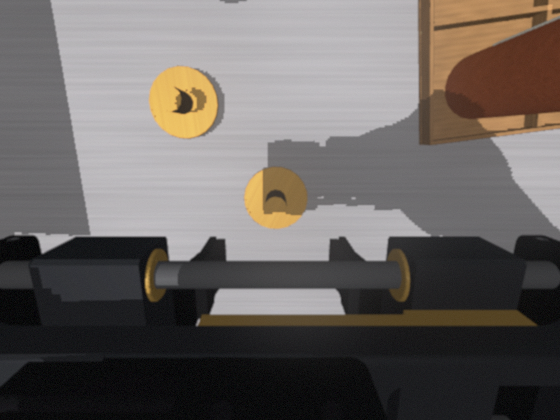

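```bash
python3 - <<'E'
from h import *
c=r.camera("wrist");h=cv2.cvtColor(c["image"],cv2.COLOR_BGR2HSV)
for u,v in((260,215),(268,185),(295,215),(183,80),(480,20),(276,225),(420,110),(235,215)):print(u,v,h[v,u])
E
sed -i 's/((18,150,90),(32,255,255))/((13,165,60),(32,255,255))/' h.py
python3 - <<'E'
from h import *
st();c=r.camera("wrist");lids(c)
for b in blobs(c,"lid",300): print(cv2.boundingRect(b[3]))
E
```

```text
260 215 [ 19 145 227]
268 185 [ 18 130 137]
295 215 [ 19 147 218]
183 80 [ 20 145 234]
480 20 [ 15 125 139]
276 225 [ 19 146 220]
420 110 [14 82 87]
235 215 [140   4 181]
t 30.8 tcp [0.3718 0.2552 0.1686] q [ 1.    -0.001  0.001 -0.001] w 0.0607 F [0.4 0.7 0.7] g 0.0
```

```bash
sed -i 's/((13,165,60),(32,255,255))/((16,105,60),(32,255,255))/' h.py
python3 - <<'E'
from h import *
st();c=r.camera("wrist");lids(c)
for b in blobs(c,"lid",300): print(cv2.boundingRect(b[3]))
E
```

```text
t 30.9 tcp [0.3716 0.2552 0.1684] q [ 1.    -0.001  0.001 -0.   ] w 0.061 F [0.5 0.6 0.8] g 0.0
lid 372 318 [ 0.1937 -0.0311] res 0.2
lid 399 276 [0.2708 0.134 ] res 7.0
lid 155 275 [0.2732 0.3776] res 6.5
lid 275 198 [0.3737 0.2574] res 0.5
lid 544 122 [ 0.4198 -0.0151] res 4.9
lid 184 102 [0.4696 0.3483] res 0.5
lid 494 22 [0.5329 0.0214] res 5.3
(199, 310, 337, 16)
(390, 250, 21, 52)
(144, 249, 23, 53)
(245, 168, 62, 61)
(528, 116, 32, 13)
(150, 67, 69, 72)
(449, 0, 111, 59)
```

move_arm(
  targets=[
    [[0.2, -0.2, 4], [0, 0, 0], 70],
    [[0, 0, 5], [0, 0, 0], 70],
    [[0, 0, 3.5], [0, 0, 0], 70],
    [[0, 0, 2.1], [0, 0, 0], 70],
    [[0, 0, 0], [0, 0, 0], 70],
    [[0, 0, 0], [0, 0, 0], 0],
    [[0, 0, 0], [0, 0, 0], 0],
    [[0, 0, 0], [0, 0, 0], 0],
    [[0, 0, 0], [0, 0, 0], 0],
    [[0, 0, 0], [0, 0, 0], 0],
    [[0, 0, 0], [0, 0, 0], 0],
    [[0, 0, 0], [0, 0, 0], 0],
  ],
  grip_force=20,
)

```text
time: 32.42
ee_pos: [0.3723, 0.2571, 0.0206]
eef_rot: [1.0, -0.0, 0.0, 0.0]
ft_force: [0.3, -1.0, 3.8]
width: 0.0209
grip_force: 20.0
```

move_arm(
  targets=[
    [[0, 0, -5.5], [0, 0, 0], 0],
    [[0, 0, -5.5], [0, 0, 0], 0],
    [[0, 0, -5.5], [0, 0, 0], 0],
    [[0, 0, -5.5], [0, 0, 0], 0],
    [[3, 3.75, 0], [0, 0, 0], 0],
    [[3, 3.75, 0], [0, 0, 0], 0],
    [[3, 3.75, 0], [0, 0, 0], 0],
    [[3, 3.75, 0], [0, 0, 0], 0],
    [[3, 3.75, 0], [0, 0, 0], 0],
    [[3, 3.75, 0], [0, 0, 0], 0],
    [[3, 3.75, 0], [0, 0, 0], 0],
    [[3, 3.75, 0], [0, 0, 0], 0],
    [[0, 0, 5], [0, 0, 0], 0],
    [[0, 0, 5], [0, 0, 0], 0],
    [[0, 0, 0], [0, 0, 0], 0],
    [[0, 0, 0], [0, 0, 0], 0],
  ],
)

```text
time: 34.42
ee_pos: [0.613, -0.0427, 0.1425]
eef_rot: [1.0, 0.0, 0.001, -0.0]
ft_force: [0.2, 0.3, -0.3]
width: 0.0208
grip_force: 20.0
```

Run:
```python
from h import *
st();c=r.camera("wrist");cv2.imwrite("pics/w7.png",c["image"]);s=r.read_state();lids(c,z=s["ee_pos"][2]-.0206+.016)
```

```text
t 34.4 tcp [ 0.613  -0.0427  0.1425] q [ 1.     0.     0.001 -0.   ] w 0.0208 F [ 0.2  0.3 -0.3] g 20.0
lid 286 311 [0.5453 0.0303] res nan
lid 525 214 [ 0.64   -0.1486] res 12.3
lid 267 238 [ 0.5881 -0.0425] res 6.1
lid 117 187 [0.646  0.0181] res 5.1
  ret = _var(a, axis=axis, dtype=dtype, out=out, ddof=ddof,
  arrmean = um.true_divide(arrmean, div, out=arrmean,
  ret = ret.dtype.type(ret / rcount)
```

View pics/w7.png

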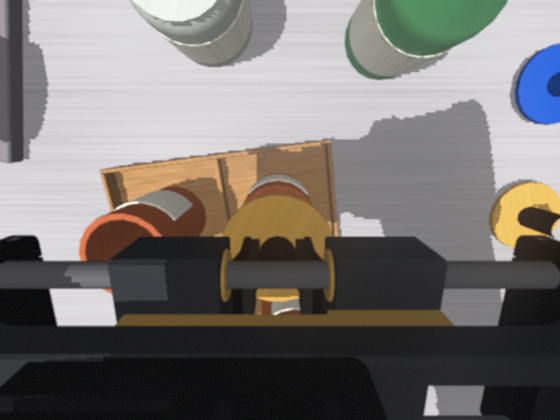

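The lid is level in the grip at (277,225), directly over the squat jar. I'll lower it.

move_arm(
  targets=[
    [[-0.1, 0, 2.5], [0, 0, 0], 0],
    [[0, 0, 1], [0, 0, 0], 0],
    [[0, 0, 0.7], [0, 0, 0], 0],
    [[0, 0, 0.5], [0, 0, 0], 0],
    [[0, 0, 0.3], [0, 0, 0], 0],
    [[0, 0, 0.3], [0, 0, 0], 0],
    [[0, 0, 0], [0, 0, 0], 0],
  ],
)

```text
time: 35.35
ee_pos: [0.612, -0.043, 0.0898]
eef_rot: [1.0, -0.0, 0.001, 0.0]
ft_force: [-6.6, -0.6, 14.6]
width: 0.0209
grip_force: 20.0
```

move_arm(
  targets=[
    [[0, 0, 0], [0, 0, 0], 50],
    [[0, 0, 0], [0, 0, 0], 50],
    [[0, 0, 0], [0, 0, 0], 50],
    [[0, 0, -4], [0, 0, 0], 60],
    [[0, 0, -5], [0, 0, 0], 70],
    [[0, 0, -5.5], [0, 0, 0], 70],
    [[0, 0, 0], [0, 0, 0], 70],
  ],
)

```text
time: 36.22
ee_pos: [0.6132, -0.0425, 0.2372]
eef_rot: [1.0, -0.0, 0.004, 0.0]
ft_force: [0.2, 0.3, 0.6]
width: 0.0602
grip_force: 0.0
```

Run:
```python
from h import *
st();c=r.camera("wrist");lids(c,z=.085);c=r.camera("side");cv2.imwrite("pics/s7.png",c["image"][130:310,190:390].repeat(3,0).repeat(3,1))
c=r.camera("top");lids(c)
```

```text
t 36.2 tcp [ 0.6132 -0.0425  0.2372] q [ 1.    -0.     0.004  0.   ] w 0.0602 F [0.2 0.3 0.6] g 0.0
lid 371 318 [ 0.4365 -0.3279] res 0.2
lid 398 276 [ 0.5177 -0.1623] res 6.5
lid 159 273 [0.5184 0.0779] res 6.8
lid 21 199 [0.6147 0.2266] res 4.4
lid 467 197 [ 0.6194 -0.241 ] res 3.3
lid 270 216 [ 0.5538 -0.0556] res 13.3
lid 41 103 [0.7081 0.1824] res 4.5
lid 538 359 [ 0.0992 -0.7252] res 6.1
lid 139 247 [0.4692 0.35  ] res 0.8
lid 25 253 [0.5882 0.734 ] res 0.3
lid 157 200 [0.5966 0.303 ] res 0.7
lid 374 194 [ 0.5982 -0.2947] res 0.8
lid 249 219 [0.6239 0.0891] res 7.3
lid 532 166 [ 0.8269 -0.814 ] res 1.1
```

View pics/s7.png

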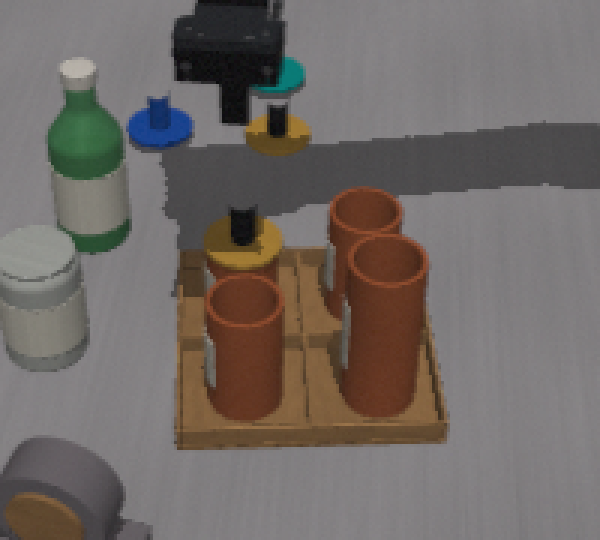

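move_arm(
  targets=[
    [[-0.2, -4.92, 0], [0, 0, 0], 70],
    [[-0.2, -4.92, 0], [0, 0, 0], 70],
    [[-0.2, -4.92, 0], [0, 0, 0], 70],
    [[-0.2, -4.92, 0], [0, 0, 0], 70],
    [[-0.2, -4.92, 0], [0, 0, 0], 70],
    [[-0.3, -4.92, 0], [0, 0, 0], 70],
    [[-0.3, -4.92, 2], [0, 0, 0], 70],
    [[0, 0, 4.9], [0, 0, 0], 70],
    [[0, 0, 0], [0, 0, 0], 70],
    [[0, 0, 0], [0, 0, 0], 70],
  ],
)

```text
time: 37.62
ee_pos: [0.5958, 0.3007, 0.1644]
eef_rot: [1.0, -0.001, 0.0, 0.0]
ft_force: [0.3, 0.1, 0.6]
width: 0.0606
grip_force: 0.0
```

Run:
```python
from h import *
st();c=r.camera("wrist");cv2.imwrite("pics/w8.png",c["image"]);lids(c)
```

```text
t 37.6 tcp [0.5958 0.3007 0.1644] q [ 1.    -0.001  0.     0.   ] w 0.0606 F [0.3 0.1 0.6] g 0.0
lid 342 311 [0.42   0.0174] res 0.2
lid 399 276 [0.4972 0.1812] res 6.9
lid 155 275 [0.5019 0.4204] res 7.6
lid 481 230 [0.537  0.0713] res 5.1
lid 274 196 [0.6006 0.304 ] res 0.6
lid 546 156 [0.6516 0.0525] res 6.9
```

View pics/w8.png

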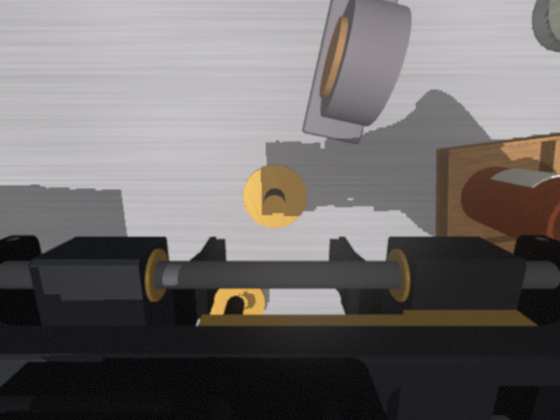

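move_arm(
  targets=[
    [[0.4, -0.3, 4], [0, 0, 0], 70],
    [[0, 0, 5], [0, 0, 0], 70],
    [[0, 0, 3.3], [0, 0, 0], 70],
    [[0, 0, 2], [0, 0, 0], 70],
    [[0, 0, 0], [0, 0, 0], 70],
    [[0, 0, 0], [0, 0, 0], 0],
    [[0, 0, 0], [0, 0, 0], 0],
    [[0, 0, 0], [0, 0, 0], 0],
    [[0, 0, 0], [0, 0, 0], 0],
    [[0, 0, 0], [0, 0, 0], 0],
    [[0, 0, 0], [0, 0, 0], 0],
    [[0, 0, 0], [0, 0, 0], 0],
  ],
)

```text
time: 39.17
ee_pos: [0.5993, 0.3044, 0.0207]
eef_rot: [1.0, -0.0, 0.0, 0.0]
ft_force: [0.2, -1.1, 2.2]
width: 0.0211
grip_force: 20.0
```

move_arm(
  targets=[
    [[0, 0, -5], [0, 0, 0], 0],
    [[0, 0, -5], [0, 0, 0], 0],
    [[0, 0, -5], [0, 0, 0], 0],
    [[0, 0, -4], [0, 0, 0], 0],
    [[0, 4.8, 0], [0, 0, 0], 0],
    [[0, 4.8, 0], [0, 0, 0], 0],
    [[0, 4.8, 0], [0, 0, 0], 0],
    [[0, 4.8, 0], [0, 0, 0], 0],
    [[0, 4.8, 0], [0, 0, 0], 0],
    [[0, 0, 0], [0, 0, 0], 0],
    [[0, 0, 4.5], [0, 0, 0], 0],
    [[0, 0, 1.5], [0, 0, 0], 0],
    [[0, 0, 0], [0, 0, 0], 0],
  ],
)

```text
time: 40.8
ee_pos: [0.5986, 0.0651, 0.15]
eef_rot: [1.0, 0.0, -0.001, -0.0]
ft_force: [-0.5, -0.2, -0.2]
width: 0.0211
grip_force: 20.0
```

move_arm(
  targets=[
    [[0, 0, 1], [0, 0, 0], 0],
    [[0, 0, 0.6], [0, 0, 0], 0],
    [[0, 0, 0.4], [0, 0, 0], 0],
    [[0, 0, 0.3], [0, 0, 0], 0],
    [[0, 0, 0.2], [0, 0, 0], 0],
    [[0, 0, 0], [0, 0, 0], 0],
  ],
)

```text
time: 41.55
ee_pos: [0.5991, 0.0644, 0.1255]
eef_rot: [1.0, -0.0, -0.0, 0.0]
ft_force: [0.4, -0.4, -0.2]
width: 0.0209
grip_force: 20.0
```

move_arm(
  targets=[
    [[0, 0, 0.1], [0, 0, 0], 0],
    [[0, 0, 0], [0, 0, 0], 50],
    [[0, 0, 0], [0, 0, 0], 50],
    [[0, 0, 0], [0, 0, 0], 50],
    [[0, 0, -3], [0, 0, 0], 60],
    [[0, 0, -4.5], [0, 0, 0], 70],
    [[0, 0, -4.5], [0, 0, 0], 70],
    [[-2.17, -4.75, 0], [0, 0, 0], 70],
    [[-2.17, -4.75, 0], [0, 0, 0], 70],
    [[-2.17, -4.75, 0], [0, 0, 0], 70],
    [[-2.17, -4.75, 0], [0, 0, 0], 70],
    [[-2.17, -4.75, 0], [0, 0, 0], 70],
    [[-2.17, -4.75, 2.8], [0, 0, 0], 70],
    [[0, 0, 5], [0, 0, 0], 70],
    [[0, 0, 0], [0, 0, 0], 70],
    [[0, 0, 0], [0, 0, 0], 70],
  ],
)

```text
time: 43.55
ee_pos: [0.47, 0.3493, 0.1683]
eef_rot: [1.0, -0.001, 0.001, -0.0]
ft_force: [0.2, -0.2, 0.6]
width: 0.0613
grip_force: 0.0
```

Run:
```python
from h import *
st();c=r.camera("wrist");lids(c);cv2.imwrite("pics/s9.png",r.camera("side")["image"][130:310,190:390].repeat(3,0).repeat(3,1))
c=r.camera("top");print("top");lids(c)
```

```text
t 43.5 tcp [0.47   0.3493 0.1683] q [ 1.    -0.001  0.001 -0.   ] w 0.0613 F [ 0.2 -0.2  0.6] g 0.0
lid 372 318 [0.2919 0.0627] res 0.2
lid 399 277 [0.3698 0.2278] res 6.8
lid 156 275 [0.373  0.4716] res 6.7
lid 532 219 [0.4677 0.065 ] res 6.0
lid 276 197 [0.4728 0.3507] res 0.6
lid 513 157 [0.5039 0.1292] res 6.6
lid 548 128 [0.5312 0.0981] res 7.2
lid 16 181 [0.4495 0.6327] res 3.4
lid 516 36 [0.6535 0.1076] res nan
lid 541 16 [0.6158 0.109 ] res 3.7
top
lid 538 359 [ 0.0983 -0.7238] res 5.4
lid 24 253 [0.5882 0.734 ] res 0.3
lid 374 193 [ 0.5982 -0.2947] res 0.8
lid 266 214 [0.6223 0.0892] res 11.0
lid 531 166 [ 0.8265 -0.8149] res 1.0
  ret = _var(a, axis=axis, dtype=dtype, out=out, ddof=ddof,
  arrmean = um.true_divide(arrmean, div, out=arrmean,
  ret = ret.dtype.type(ret / rcount)
```

View pics/s9.png

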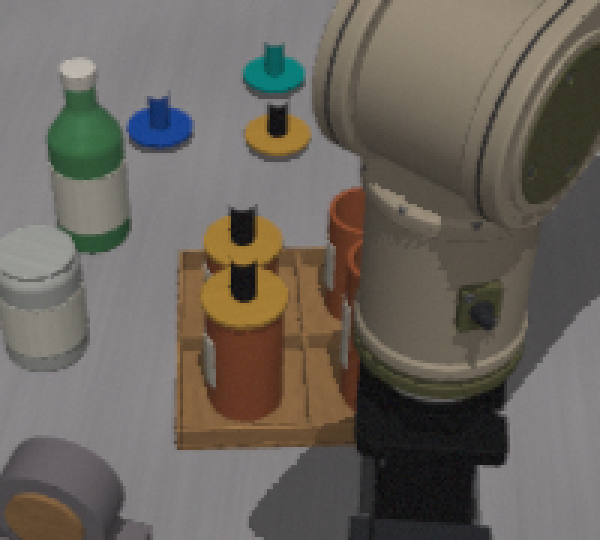

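move_arm(
  targets=[
    [[0.3, -0.1, 4], [0, 0, 0], 70],
    [[0, 0, 5], [0, 0, 0], 70],
    [[0, 0, 3.7], [0, 0, 0], 70],
    [[0, 0, 2], [0, 0, 0], 70],
    [[0, 0, 0], [0, 0, 0], 70],
    [[0, 0, 0], [0, 0, 0], 0],
    [[0, 0, 0], [0, 0, 0], 0],
    [[0, 0, 0], [0, 0, 0], 0],
    [[0, 0, 0], [0, 0, 0], 0],
    [[0, 0, 0], [0, 0, 0], 0],
    [[0, 0, 0], [0, 0, 0], 0],
    [[0, 0, 0], [0, 0, 0], 0],
  ],
)

```text
time: 45.2
ee_pos: [0.4721, 0.3504, 0.0196]
eef_rot: [1.0, -0.0, 0.0, 0.0]
ft_force: [-0.2, -1.1, 2.7]
width: 0.0206
grip_force: 20.0
```

move_arm(
  targets=[
    [[0, 0, -5], [0, 0, 0], 0],
    [[0, 0, -6], [0, 0, 0], 0],
    [[0, 0, -6], [0, 0, 0], 0],
    [[0, 0, -5], [0, 0, 0], 0],
    [[0.39, 4.53, 0], [0, 0, 0], 0],
    [[0.39, 4.53, 0], [0, 0, 0], 0],
    [[0.39, 4.53, 0], [0, 0, 0], 0],
    [[0.39, 4.53, 0], [0, 0, 0], 0],
    [[0.39, 4.53, 0], [0, 0, 0], 0],
    [[0.39, 4.53, 0], [0, 0, 0], 0],
    [[0.39, 4.53, 0], [0, 0, 0], 0],
    [[0.39, 4.53, 0], [0, 0, 0], 0],
    [[0.39, 4.53, 0], [0, 0, 0], 0],
    [[0, 0, 0], [0, 0, 0], 0],
    [[0, 0, 5], [0, 0, 0], 0],
    [[0, 0, 4], [0, 0, 0], 0],
    [[0, 0, 0], [0, 0, 0], 0],
  ],
)

```text
time: 47.32
ee_pos: [0.505, -0.0563, 0.1472]
eef_rot: [1.0, 0.0, -0.003, -0.001]
ft_force: [-0.2, -0.2, 0.4]
width: 0.0205
grip_force: 20.0
```

move_arm(
  targets=[
    [[0.15, 0.1, 0.6], [0, 0, 0], 0],
    [[0, 0, 0.6], [0, 0, 0], 0],
    [[0, 0, 0.5], [0, 0, 0], 0],
    [[0, 0, 0.3], [0, 0, 0], 0],
    [[0, 0, 0.2], [0, 0, 0], 0],
    [[0, 0, 0.2], [0, 0, 0], 0],
    [[0, 0, 0], [0, 0, 0], 0],
  ],
)

```text
time: 48.2
ee_pos: [0.5085, -0.0583, 0.1255]
eef_rot: [1.0, -0.0, -0.0, 0.0]
ft_force: [0.4, -0.2, -0.1]
width: 0.0209
grip_force: 20.0
```

move_arm(
  targets=[
    [[-0.1, -0.1, 0.2], [0, 0, 0], 0],
    [[0, 0, 0], [0, 0, 0], 0],
    [[0, 0, 0], [0, 0, 0], 50],
    [[0, 0, 0], [0, 0, 0], 50],
    [[0, 0, 0], [0, 0, 0], 50],
    [[0, 0, -3], [0, 0, 0], 60],
    [[0, 0, -4.5], [0, 0, 0], 70],
    [[0, 0, -4.5], [0, 0, 0], 70],
    [[1.8, 4.74, 0], [0, 0, 0], 70],
    [[1.8, 4.74, 0], [0, 0, 0], 70],
    [[1.8, 4.74, 0], [0, 0, 0], 70],
    [[1.8, 4.74, 0], [0, 0, 0], 70],
    [[1.8, 4.74, 2.8], [0, 0, 0], 70],
    [[0, 0, 5], [0, 0, 0], 70],
    [[0, 0, 0], [0, 0, 0], 70],
    [[0, 0, 0], [0, 0, 0], 70],
  ],
)

```text
time: 50.2
ee_pos: [0.5984, -0.2937, 0.1677]
eef_rot: [1.0, 0.0, 0.001, 0.0]
ft_force: [0.6, -0.5, 0.6]
width: 0.0608
grip_force: 0.0
```

```bash
python3 - <<'E' 2>/dev/null
from h import *
st();c=r.camera("wrist");lids(c);cv2.imwrite("pics/s10.png",r.camera("side")["image"][130:310,190:390].repeat(3,0).repeat(3,1))
E
```

```text
t 50.2 tcp [ 0.5984 -0.2937  0.1677] q [1.    0.    0.001 0.   ] w 0.0608 F [ 0.6 -0.5  0.6] g 0.0
lid 372 318 [ 0.4212 -0.5806] res 0.2
lid 399 275 [ 0.4997 -0.415 ] res 7.5
lid 155 275 [ 0.4988 -0.172 ] res 6.8
lid 280 196 [ 0.6029 -0.2962] res 0.6
lid 30 141 [ 0.6342 -0.0508] res 6.7
lid 56 191 [ 0.5857 -0.0146] res 8.4
```

View pics/s10.png

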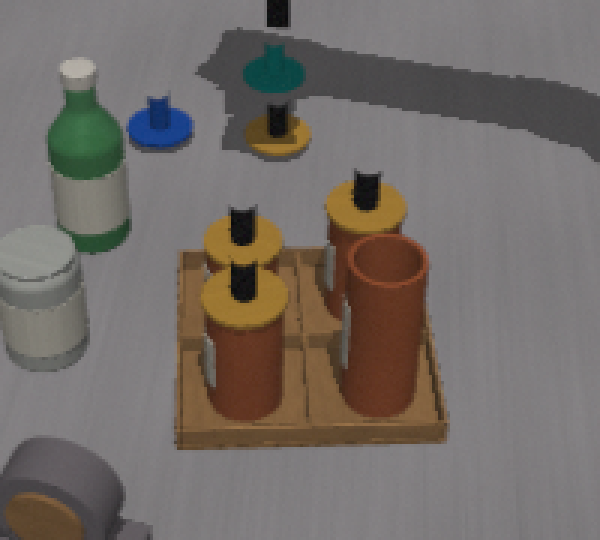

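Three jars now have level lids; the tall one, at (387,260) in the crop, is still open. Now for the last lid.

move_arm(
  targets=[
    [[0.4, 0.25, 4], [0, 0, 0], 70],
    [[0, 0, 5], [0, 0, 0], 70],
    [[0, 0, 3.7], [0, 0, 0], 70],
    [[0, 0, 2], [0, 0, 0], 70],
    [[0, 0, 0], [0, 0, 0], 70],
    [[0, 0, 0], [0, 0, 0], 0],
    [[0, 0, 0], [0, 0, 0], 0],
    [[0, 0, 0], [0, 0, 0], 0],
    [[0, 0, 0], [0, 0, 0], 0],
    [[0, 0, 0], [0, 0, 0], 0],
    [[0, 0, 0], [0, 0, 0], 0],
    [[0, 0, 0], [0, 0, 0], 0],
  ],
)

```text
time: 51.8
ee_pos: [0.6015, -0.2969, 0.0187]
eef_rot: [1.0, -0.0, 0.0, 0.0]
ft_force: [-0.8, -0.7, 0.5]
width: 0.0207
grip_force: 20.0
```

move_arm(
  targets=[
    [[0, 0, -5], [0, 0, 0], 0],
    [[0, 0, -6], [0, 0, 0], 0],
    [[0, 0, -6], [0, 0, 0], 0],
    [[0, 0, -6], [0, 0, 0], 0],
    [[-1.42, -4.35, 0], [0, 0, 0], 0],
    [[-1.42, -4.35, 0], [0, 0, 0], 0],
    [[-1.42, -4.35, 0], [0, 0, 0], 0],
    [[-1.42, -4.35, 0], [0, 0, 0], 0],
    [[-1.42, -4.35, 0], [0, 0, 0], 0],
    [[-1.42, -4.35, 0], [0, 0, 0], 0],
    [[-1.42, -4.35, 0], [0, 0, 0], 0],
    [[-1.42, -4.35, 0], [0, 0, 0], 0],
    [[0, 0, 0], [0, 0, 0], 0],
    [[0, 0, 4], [0, 0, 0], 0],
    [[0, 0, 2], [0, 0, 0], 0],
    [[0, 0, 0], [0, 0, 0], 0],
    [[0, 0, 0], [0, 0, 0], 0],
  ],
)

```text
time: 53.92
ee_pos: [0.4886, 0.0509, 0.1895]
eef_rot: [1.0, -0.0, 0.001, 0.0]
ft_force: [0.7, -0.6, -1.0]
width: 0.0205
grip_force: 20.0
```

Down 2.7 cm to seat.

move_arm(
  targets=[
    [[0, 0, 0.8], [0, 0, 0], 0],
    [[0, 0, 0.6], [0, 0, 0], 0],
    [[0, 0, 0.5], [0, 0, 0], 0],
    [[0, 0, 0.3], [0, 0, 0], 0],
    [[0, 0, 0.3], [0, 0, 0], 0],
    [[0, 0, 0.1], [0, 0, 0], 0],
    [[0, 0, 0], [0, 0, 0], 0],
    [[0, 0, 0], [0, 0, 0], 0],
  ],
)

```text
time: 54.92
ee_pos: [0.488, 0.0512, 0.1626]
eef_rot: [1.0, -0.0, 0.0, 0.0]
ft_force: [0.2, 0.2, -1.0]
width: 0.0207
grip_force: 20.0
```

move_arm(
  targets=[
    [[0, 0, 0], [0, 0, 0], 50],
    [[0, 0, 0], [0, 0, 0], 50],
    [[0, 0, 0], [0, 0, 0], 50],
    [[0, 0, -3], [0, 0, 0], 50],
    [[0, 0, -5], [0, 0, 0], 60],
    [[0, 0, -6], [0, 0, 0], 60],
    [[0, 5, 0], [0, 0, 0], 60],
    [[0, 6, 0], [0, 0, 0], 60],
    [[0, 6, 0], [0, 0, 0], 60],
    [[0, 6, 0], [0, 0, 0], 60],
    [[0, 6, 0], [0, 0, 0], 60],
    [[0, 0, 0], [0, 0, 0], 60],
    [[0, 0, 0], [0, 0, 0], 60],
  ],
)

```text
time: 56.55
ee_pos: [0.488, -0.2383, 0.3024]
eef_rot: [1.0, -0.0, -0.0, -0.0]
ft_force: [0.6, 0.9, 0.4]
width: 0.0522
grip_force: 0.0
```

```bash
python3 - <<'E' 2>/dev/null
from h import *
st();cs=r.camera("side");cv2.imwrite("pics/f.png",np.hstack([cs["image"][130:310,190:390],r.camera("top")["image"][120:300,180:380]]).repeat(2,0).repeat(2,1))
E
```

```text
t 56.5 tcp [ 0.488  -0.2383  0.3024] q [ 1. -0. -0. -0.] w 0.0522 F [0.6 0.9 0.4] g 0.0
```

View pics/f.png

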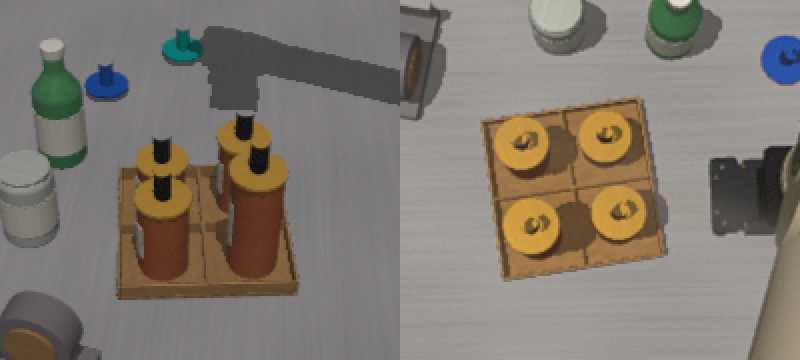

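The final pictures show all four jars upright in their cells with level lids; the can, bottle and tape dispenser have not moved. I'm handing it in.

```bash
python3 -c "
from bench import r
print(r.close_job())"
```

```text
the job is handed in; nothing more can be done
None
```

I swapped the tall and squat jars, put both loose jars in the other two cells and set a brass lid on all four. The job was handed in at about 57 s, and the last pictures show every lid level; no verdict came back.

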